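# Preset a coolant balancing valve in its carton and hold it

### The job

Fold both long flaps of the carton outwards, well past upright, to uncover the brass coolant valve packed in it. Then turn the valve's wheel clockwise (seen from above) until it stops, back it off by exactly two full turns counter-clockwise, and finish still gripping the wheel's upright crank handle and keeping it there: do not let go at the end. Leave the other things on the bench and in the carton where they are.

Things in the scene. Friction and masses are not known exactly. Their poses are not given: they have to be found in the camera images.
- carton: Brown cardboard carton, fixed to the bench, 270 mm long (its x axis) by 230 mm wide (its y axis) by 155 mm high, walls 5 mm. Origin: centre of its underside; z up; yaw within 0.3 rad. Its two small end flaps are already folded down outside. The brass valve is fixed in its middle, under the gap between the two long flaps.
- flap_left (a joint): Long flap on the carton's +y side: card 266 x 90 x 4 mm, hinged along the carton's upper +y edge. 0 = flat over the opening (free edge 25 mm short of the middle line), 1.57 = upright, 2.9 = fully out. Starts at 0.6 to 1.0; its crease (0.05 N m) keeps it where left. Push its free edge from the gap with the closed fingers, following its upward arc about the crease (a level push can jam on the edge) till upright, then outwards.
- flap_right (a joint): The same flap on the carton's -y side, hinged along the upper -y edge; same values.
- flap_left_hinge (a point): Middle of the left flap's crease, on the carton's upper outer edge (y = +115 mm, z = 155 mm in the carton's frame).
- flap_right_hinge (a point): Middle of the right flap's crease (y = -115 mm, z = 155 mm in the carton's frame).
- flap_left_edge (a point): Middle of the left flap's free edge, 90 mm from its crease.
- flap_right_edge (a point): Middle of the right flap's free edge, 90 mm from its crease.
- wheel (a joint): Turning of the valve's dark steel hand wheel about its upright axis: 0 = closed, at a hard stop; grows counter-clockwise (seen from above), two turns open = 12.57; other stop at 20. Starts 1.2 to 4.8 open. Stays where left; takes 0.12 N m (3 N at the handle). In the carton's frame the crank handle's direction from the axis is pi + this value: at 0 it lies on the -x side.
- wheel_center (a point): Centre of the hand wheel, on its axis, 94 mm above the bench, in the middle of the carton. The wheel is 102 mm in outer diameter, rim 12 mm thick (top at 100 mm).
- handle: Upright black crank handle standing on the wheel's rim, 45 mm from the wheel's axis: a smooth cylinder 18 mm in diameter and 49 mm tall that spins freely on its own pin, so the gripper need not turn as it goes round. Origin: centre of its foot, 101.5 mm above the bench; its top is at 150.5 mm, 4.5 mm below the carton's rim.
- handle_grip (a point): Point on the crank handle's axis at which to grip it, 131.5 mm above the bench (19 mm below its top).
- coupling: Bystander: loose brass pipe coupling, 32 mm in diameter, 34 mm high, standing on the carton's floor in a corner. Origin: centre of its underside.
- tester: Bystander: orange handheld tester, 170 x 85 x 36 mm, lying beside the carton's -y side. Origin: centre of its underside.
- screwdriver: Bystander: screwdriver 200 mm long, lying beside the carton's +y side.
- tray: Bystander: grey parts tray with dividers, 140 x 180 x 40 mm. Origin: centre of its underside.
- can: Bystander: spray can, 60 mm in diameter, 150 mm high. Origin: centre of its underside.
- wrench: Bystander: wrench 180 mm long, lying.
- parcel: Bystander: small closed cardboard box, 120 x 90 x 50 mm. Origin: centre of its underside.

How it is judged:
By the outcome, as a careful person would: the job done as asked, in the order asked, and still so for the second after the job is handed in, while the arm keeps its last pose, push and grip.
It also fails if it takes over 72 s, if anything falls off the work surface, if the arm or the gripper's body presses on something with over 40 N, if the wrist force passes 120 N, or if a joint passes its speed limit or range.

### The arm

A 7-joint arm with a two-finger parallel gripper is mounted at the origin on the work surface. World frame = base frame: x ahead of the robot, y to its left, z up, the work surface at z = 0. Lengths are in m, angles in rad, forces in N, time in s.
With the tool pointing down it reaches from about 0.4 to 0.925 m from the base axis. Payload 4.1 kg.
Tool frame: the origin (TCP) lies midway between the tips of the shut fingers; the grasp point (between the pads) lies 19 mm behind it; z points along the fingers, y is the line along which they close (so a half turn about z gives the same grasp; the last joint's range is limited). The gripper opens to 85 mm and grips with 20 to 120 N. Pads are 22 mm wide; open, the fingers measure 114 mm over their backs; the gripper's body (76 mm by 85 mm) begins 54 mm behind the grasp point. The pads swing forward as they close: fully open they stand 13 mm farther back than shut.
Start: joints at [1.14, 0.398, 0.045, 1.537, -0.019, 1.207, -0.051], TCP at [0.212, -0.615, 0.231] pointing down, gripper open.
Joint ranges: [-2.82, 2.82], [-0.49, 2.23], [-1.37, 1.46], [0, 2.46], [-1.36, 4.5], [0.23, 2], [-2.94, 2.94]. Speed limits (rad/s): [2.57, 2.57, 3.14, 3.14, 3.14, 3.14, 3.14].

### API

Orientations are given as a 3x3 rotation matrix whose columns are the frame's x, y, z axes.
In Python, from workcell import r, optics, order gives the robot as it stands.
- The arm moves only by the tool carry_out, never from a script. Its argument "series" is a list of rows, each a list of 3 entries, a list of its own where there are three numbers: the turn, a rotation vector about the tool's x, y, z in rad, then the shift along the tool's x, y, z in mm, then the finger opening in mm, from 0 to 85.4. In form: [[[wx, wy, wz], [x, y, z], grip], ...]. A call has exactly 8 rows; each row is the pose to reach, as a shift and turn from the pose commanded when the call began, along the tool's axes at that moment; what a row does not reach only later rows make up. A row lasts 1/10 s, in which the tool goes at most 50 mm and 8.59 degrees, less where a joint would pass 70% of its speed; a pose out of reach is approached as far as the arm can. A call with a gripper value outside its range is refused whole. The fingers move at their own pace and stop on an object; "squeeze" is the grip in N (left out, the last holds). Time passes only in rows, so rows that repeat a pose let the fingers close, or fill a call up. It gives the time, the measured TCP pose, the force, the opening and the grip force at its end, in the units of the state.
- r.read_state(): the state, without advancing time (a new reading comes with each control period).
- optics.snapshot(name): name is "scene" or "top"; returns the picture (400x640x3 uint8, red, green, blue); there is no depth.
- optics.camera_info(name): a dict with "fov_y" (degrees; the focal length in pixels is half the picture's height over the tangent of half this angle, whatever the lens; pixels are square), "cx", "cy" (the principal point, pixels), "rvec" (rotation vector, rad) and "tvec" (3), from world to camera coordinates, as OpenCV has them. Camera axes: x right, y down, z forward; pixel columns grow to the right and rows downward; lengths in m; the calibration is good to about 2 mm. A picture is of the moment at which its call begins. camera_info takes no time and is no camera call.
- order.hand_in(): hands the job in; it is judged then, once.
Trained networks look in the newest picture that a camera, given by its name, has taken for a name from the list of things; names that differ only in an ending like _2 or _b are one class to them, and where a whole thing is asked for, a point or a joint stands for the part that bears it (a point fixed in the world has none). Each returns a list of dicts, best first, with "conf" (0 to 1); they miss things now and then, are a little off and sometimes report something else, mostly with a low value. They report only what shows in the picture. A call takes as long as a camera call.
- optics.boxes_of(thing, camera): "position" ([x, y, z] in m, in world coordinates, good to about 4 mm: the middle of the surface that is visible of it).
- optics.cut_out(thing, camera): "pixels" (400x640 bool, what is visible of it).
The state is a dict: "time_s": time; "qpos": joint angles; "joint_vel": joint speeds; "effort": joint torques, N m; "ee_pos": TCP position; "tool_rot": TCP orientation; "contact_force": force on the tool from outside, world axes, zero at the start; "moment": the same for the moment, N m; "grip_width": finger opening in m; "grasp_force": force on a finger pad.
Only numpy, scipy, OpenCV 4.12 (cv2) and the standard library are available. Lean on these libraries where they do the work, as an engineer would, in place of code of your own. Each camera call takes 0.05 s, during which the arm holds its last target. There are 200 camera calls.

## Working session

There is one attempt and no reset: what is moved stays moved. The work goes in short steps, Python scripts to look and compute and a tool call to move; the robot and the scene stay as the last step left them, time stands still between calls to the robot, and variables do not carry over. Pictures are saved under pics/ and viewed, at most 10 in all, crops included, and the job is handed in when it is done.

Besides the shell and the picture viewer there is one more tool, called after ">>>" as a command line: name --argument value ..., lists and objects as JSON in quotes. carry_out: Moves the arm, as the interface text tells. Its arguments: {"type":"object","properties":{"series":{"type":"array","items":{"type":"array"}},"squeeze":{"type":"number"}},"required":["series"]}

```bash
ls; mkdir -p pics; python3 - <<'E'
from workcell import r, optics, order
import cv2, numpy as np
s=r.read_state(); print(s["time_s"],s["ee_pos"],s["tool_rot"],s["grip_width"])
a=[]
for c in("scene","top"):
    im=optics.snapshot(c); cv2.imwrite(f"pics/{c}0.png",im[:,:,::-1]); i=optics.camera_info(c); print(c,{k:np.round(v,3) for k,v in i.items()})
    for t in("carton","flap_left_hinge","flap_right_hinge","flap_left_edge","flap_right_edge","wheel_center","handle","handle_grip","coupling","can","tray","tester","screwdriver"):
        print(t,[(np.round(d["position"],3).tolist(),round(d["conf"],2)) for d in optics.boxes_of(t,c)[:2]])
E
```

```text
pics
0.0 [ 0.21152452 -0.61393305  0.23024849] [[ 9.45430273e-01  3.25823560e-01 -7.78482851e-04]
 [ 3.25824462e-01 -9.45428496e-01  1.83810605e-03]
 [-1.37101614e-04 -1.99144986e-03 -9.99998008e-01]] 0.0854467760955809
scene {'fov_y': np.float64(53.571), 'cx': np.float64(321.405), 'cy': np.float64(200.809), 'rvec': array([ 2.073,  0.734, -0.395]), 'tvec': array([-0.387, -0.102,  1.572])}
carton [([0.626, -0.024, 0.123], 0.56)]
flap_left_hinge [([0.636, 0.116, 0.198], 0.82), ([0.358, -0.483, 0.005], 0.44)]
flap_right_hinge [([0.582, -0.046, 0.193], 0.87), ([0.549, -0.532, 0.05], 0.49)]
flap_left_edge [([0.633, 0.122, 0.198], 0.58)]
flap_right_edge [([0.579, -0.044, 0.193], 0.83)]
wheel_center [([0.64, 0.043, 0.11], 0.71), ([0.634, 0.12, 0.199], 0.19)]
handle [([0.64, 0.046, 0.128], 0.57)]
handle_grip [([0.64, 0.046, 0.123], 0.48)]
coupling []
can [([0.357, 0.416, 0.106], 0.66)]
tray [([0.567, 0.48, 0.028], 0.6)]
tester [([0.561, -0.163, 0.036], 0.72)]
screwdriver [([0.58, -0.044, 0.191], 0.66)]
top {'fov_y': np.float64(52.585), 'cx': np.float64(316.846), 'cy': np.float64(197.479), 'rvec': array([ 2.147, -2.134,  0.138]), 'tvec': array([-0.013,  0.523,  1.158])}
carton [([0.589, 0.048, 0.146], 0.83), ([0.592, 0.048, 0.099], 0.45)]
flap_left_hinge [([0.616, 0.128, 0.196], 0.76), ([0.595, 0.25, 0.016], 0.2)]
flap_right_hinge [([0.56, -0.038, 0.196], 0.89)]
flap_left_edge [([0.61, 0.128, 0.198], 0.56)]
flap_right_edge [([0.562, -0.038, 0.203], 0.76)]
wheel_center [([0.594, 0.047, 0.101], 0.81)]
handle [([0.591, 0.052, 0.099], 0.54), ([0.552, 0.466, 0.008], 0.43)]
handle_grip [([0.591, 0.048, 0.147], 0.65)]
coupling [([0.587, 0.047, 0.147], 0.69), ([0.617, 0.13, 0.197], 0.43)]
can [([0.346, 0.418, 0.142], 0.57)]
tray [([0.553, 0.466, 0.008], 0.77)]
tester [([0.53, -0.151, 0.034], 0.69)]
screwdriver [([0.595, 0.248, 0.019], 0.89)]
```

```bash
python3 - <<'E'
import cv2
a=cv2.imread("pics/top0.png");cv2.imwrite("pics/top0c.png",cv2.resize(a[60:340,150:500],None,fx=2,fy=2))
E
```

```text
(no output)
```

View pics/scene0.png

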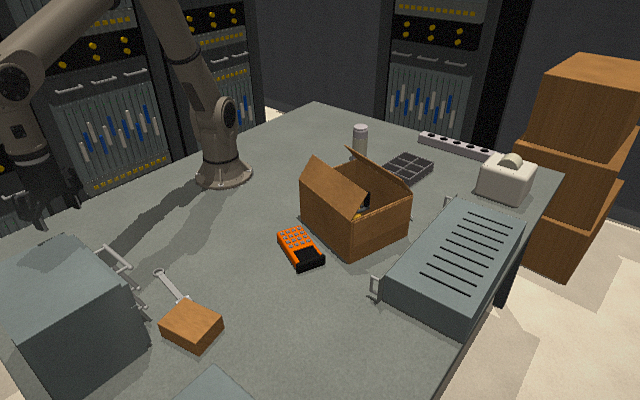

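View pics/top0.png

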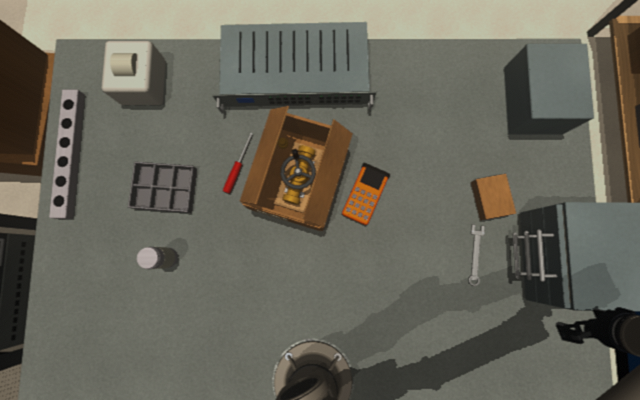

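The scene view shows the carton (300-410, 150-255) with both flaps partly raised. The top view shows the carton around (298,170), the valve wheel at (298,173), the screwdriver to its left and the tester to its right.

View pics/top0c.png

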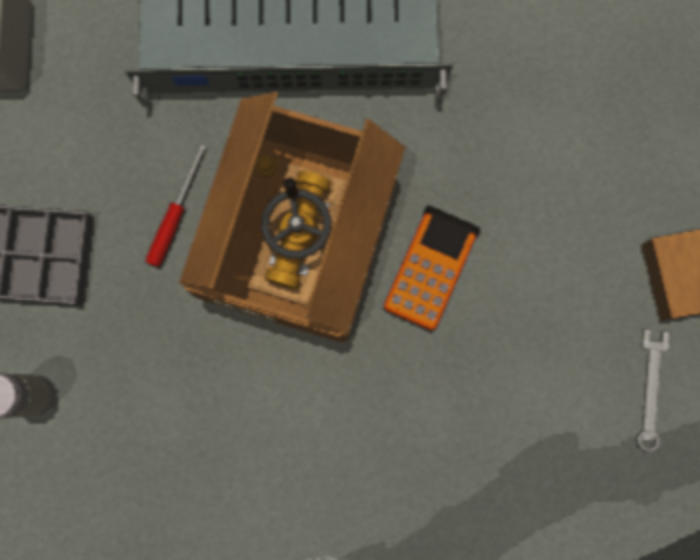

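The crop shows the left flap's free edge from (275,95) to (215,290), the right flap's from (365,120) to (308,332), and the handle top at (290,187). Next I fit the carton pose to the masks.

```bash
cat > h.py <<'E'
import numpy as np, cv2
from workcell import r, optics, order
from scipy.optimize import minimize
def proj(P,c):
    i=optics.camera_info(c); f=200/np.tan(np.radians(i["fov_y"]/2))
    K=np.array([[f,0,i["cx"]],[0,f,i["cy"]],[0,0,1.]])
    return cv2.projectPoints(np.atleast_2d(P).astype(float),np.array(i["rvec"]),np.array(i["tvec"]),K,None)[0][:,0]
def W(p,x,y,yaw):
    c,s=np.cos(yaw),np.sin(yaw); p=np.atleast_2d(p)
    return np.c_[x+c*p[:,0]-s*p[:,1],y+s*p[:,0]+c*p[:,1],p[:,2]]
def flap(side,a):
    y1=side*(.115-.09*np.cos(a)); z1=.155+.09*np.sin(a)
    return np.array([[-.133,side*.115,.155],[.133,side*.115,.155],[.133,y1,z1],[-.133,y1,z1]])
def body(): return np.array([[i*.135,j*.115,k] for i in(-1,1) for j in(-1,1) for k in(0,.155)])
def mask(pts): 
    m=np.zeros((400,640),np.uint8); cv2.fillPoly(m,[np.round(pts*16).astype(np.int32)],255,cv2.LINE_AA,4); return m/255.
def move_info(p,R):
    pass
E
python3 - <<'E'
from h import *
M={}
for c in("scene","top"):
    optics.snapshot(c)
    for t in("carton","flap_left","flap_right","handle","wheel","coupling"):
        for k,d in enumerate(optics.cut_out(t,c)[:2]):
            m=d["pixels"]; v,u=np.nonzero(m); print(c,t,round(d["conf"],2),m.sum(),u.min(),u.max(),v.min(),v.max(),u.mean().round(1),v.mean().round(1)); M[f"{c}|{t}|{k}"]=m
np.savez("m0.npz",**M)
E
```

```text
scene carton 0.82 8968 298 413 147 262 354.6 205.0
scene flap_left 0.62 464 345 411 145 191 378.5 168.4
scene flap_right 0.58 2147 299 366 154 219 332.2 186.4
scene handle 0.4 75 363 370 192 205 366.8 199.2
scene wheel 0.63 115 359 369 194 211 365.3 203.8
top carton 0.89 9138 239 351 106 230 296.0 168.8
top carton 0.42 2457 302 350 120 225 327.2 174.1
top flap_left 0.57 1749 239 287 106 203 263.1 155.0
top flap_right 0.89 2364 302 351 119 225 327.1 174.1
top handle 0.6 41 292 297 150 157 294.7 153.5
top handle 0.48 1609 342 389 163 224 364.7 193.9
top coupling 0.55 78 278 287 138 147 282.5 142.5
```

```bash
python3 - <<'E'
from h import *
M=np.load("m0.npz")
def hull(p): return cv2.convexHull(p.astype(np.float32))[:,0]
def cost(q,show=False):
    x,y,yaw,a,b=q; e=0
    for c in("scene","top"):
        L=mask(proj(W(flap(1,a),x,y,yaw),c));R=mask(proj(W(flap(-1,b),x,y,yaw),c));B=mask(hull(proj(W(body(),x,y,yaw),c)))
        U=np.maximum(np.maximum(L,R),B)
        es=[abs(U-M[c+"|carton|0"]).sum(),abs(R-M[c+"|flap_right|0"]).sum(),abs(L*(1-R)*(1-(B if 0 else 0))-M[c+"|flap_left|0"]).sum()*(c=="top")]
        if show: print(c,np.round(es))
        e+=sum(es)
    return e
best=None
for yaw in(-.2,-.3):
  for a in(.7,.95):
    s=np.array([[.592,.048,yaw,a,a]]*6); s[1:]+=np.diag([.01,.01,.05,.1,.1])
    o=minimize(cost,s[0],method="Nelder-Mead",options=dict(initial_simplex=s,xatol=1e-4,fatol=1,maxiter=400))
    print(np.round(o.x,4),round(o.fun))
    if best is None or o.fun<best.fun: best=o
cost(best.x,1)
x,y,yaw=best.x[:3]
print(proj(W([[0,0,.1]],x,y,yaw),"top"))
def h(th): 
    d=th+np.pi; pts=[[.045*np.cos(d)+.009*np.cos(t),.045*np.sin(d)+.009*np.sin(t),z] for t in np.arange(0,6.3,.4) for z in(.1015,.1505)]
    return hull(proj(W(pts,x,y,yaw),"top"))
ths=np.arange(1.2,4.8,.1); print([(round(t,1),round(abs(mask(h(t))-M["top|handle|0"]).sum())) for t in ths if abs(mask(h(t))-M["top|handle|0"]).sum()<80])
E
```

```text
[ 0.5903  0.0459 -0.2895  0.8987  0.9649] 1064
[ 0.59    0.0461 -0.2929  0.8968  0.9662] 1079
[ 0.5899  0.0464 -0.2952  0.8968  0.9722] 1073Traceback (most recent call last):
  File "<stdin>", line 17, in <module>
    res = _minimize_neldermead(fun, x0, args, callback, bounds=bounds,
                               **options)
    fxr = func(xr)
    fx = function(np.copy(x), *(wrapper_args + args))
  File "<stdin>", line 7, in cost
  File "h.py", line 5, in proj
    i=optics.camera_info(c); f=200/np.tan(np.radians(i["fov_y"]/2))
ValueError: time passes only in moves, steps and waits
```

```bash
sed -i 's/^def proj/_C={c:optics.camera_info(c) for c in("scene","top")}\ndef proj/; s/i=optics.camera_info(c);/i=_C[c];/' h.py; python3 - <<'E'
from h import *
M=np.load("m0.npz"); x,y,yaw=.5901,.0461,-.292
def hull(p): return cv2.convexHull(p.astype(np.float32))[:,0]
print(proj(W([[0,0,.1]],x,y,yaw),"top"))
def h(th,c="top"): 
    d=th+np.pi; pts=[[.045*np.cos(d)+.009*np.cos(t),.045*np.sin(d)+.009*np.sin(t),z] for t in np.arange(0,6.3,.4) for z in(.1015,.1505)]
    return hull(proj(W(pts,x,y,yaw),c))
for t in np.arange(1.2,4.8,.1):
    e=abs(mask(h(t))-M["top|handle|0"]).sum()
    if e<70: print(round(t,2),e.round(), h(t).mean(0))
s=r.read_state(); print(s["time_s"],s["ee_pos"])
E
```

```text
[[296.74868576 170.86999299]]
3.4 54.0 [296.93512 152.91768]
3.5 39.0 [295.3163  152.93823]
3.6 41.0 [293.706   153.11615]
3.7 60.0 [292.11993 153.4498 ]
2.1 [ 0.21180384 -0.61456412  0.23136392]
```

>>> carry_out --series '[[[0,0,0],[0,0,-50],0],[[0,0,-0.135],[0,0,-100],0],[[0,0,-0.27],[0,0,-150],0],[[0,0,-0.405],[37,-33,-150],0],[[0,0,-0.54],[74,-66,-150],0],[[0,0,-0.675],[112,-99,-150],0],[[0,0,-0.81],[150,-132,-150],0],[[0,0,-0.947],[188,-165,-150],0]]' --squeeze 30

```text
time_s: 2.9
ee_pos: [0.3359, -0.3963, 0.3816]
tool_rot: [[0.283, 0.959, 0.0], [0.959, -0.283, -0.001], [-0.001, 0.001, -1.0]]
contact_force: [1.1, -0.9, 0.8]
grip_width: 0.0002
grasp_force: 0.0
```

>>> carry_out --series '[[[0,0,0],[47,11,0],0],[[0,0,0],[94,22,0],0],[[0,0,0],[141,34,0],0],[[0,0,0],[188,45,0],0],[[0,0,0],[236,56,0],0],[[0,0,0],[284,68,0],0],[[0,0,0],[331,79,0],0],[[0,0,0],[378,90,0],0]]'

```text
time_s: 3.7
ee_pos: [0.5309, -0.0604, 0.3817]
tool_rot: [[0.288, 0.958, 0.001], [0.958, -0.288, -0.001], [-0.0, 0.001, -1.0]]
contact_force: [0.2, -0.4, -0.6]
grip_width: 0.0001
grasp_force: 0.0
```

>>> carry_out --series '[[[0,0,0],[40,10,0],0],[[0,0,0],[80,20,20],0],[[0,0,0],[118,28,50],0],[[0,0,0],[118,28,90],0],[[0,0,0],[118,28,130],0],[[0,0,0],[118,28,160],0],[[0,0,0],[118,28,177],0],[[0,0,0],[118,28,177],0]]'

```text
time_s: 4.5
ee_pos: [0.589, 0.0422, 0.2013]
tool_rot: [[0.288, 0.958, -0.006], [0.958, -0.288, -0.001], [-0.002, -0.006, -1.0]]
contact_force: [-0.0, -0.0, 0.1]
grip_width: 0.0001
grasp_force: 0.0
```

>>> carry_out --series '[[[0,0,0],[34,0,0],0],[[0,0,0],[52,0,-4],0],[[0,0,0],[67,0,-12],0],[[0,0,0],[84,0,-20],0],[[0,0,0],[106,0,-24],0],[[0,0,0],[124,0,-22],0],[[0,0,0],[141,0,-14],0],[[0,0,0],[155,0,-3],0]]'

```text
time_s: 5.3
ee_pos: [0.6366, 0.1932, 0.208]
tool_rot: [[0.287, 0.958, 0.002], [0.958, -0.287, 0.001], [0.002, 0.002, -1.0]]
contact_force: [-0.3, -0.3, 0.4]
grip_width: -0.0002
grasp_force: 0.4
```

>>> carry_out --series '[[[0,0,0],[7,0,8],0],[[0,0,0],[13,0,15],0],[[0,0,0],[13,0,15],0],[[0,0,0],[6,0,-10],0],[[0,0,0],[-30,0,-30],0],[[0,0,0],[-75,0,-30],0],[[0,0,0],[-115,0,-20],0],[[0,0,0],[-155,0,0],0]]'

```text
time_s: 6.1
ee_pos: [0.5918, 0.0405, 0.209]
tool_rot: [[0.289, 0.957, 0.005], [0.957, -0.289, -0.001], [0.001, 0.005, -1.0]]
contact_force: [1.3, -0.3, -0.3]
grip_width: 0.0003
grasp_force: 0.0
```

```bash
python3 - <<'E'
from h import *
for c in("scene","top"): cv2.imwrite(f"pics/{c}1.png",optics.snapshot(c)[:,:,::-1])
a=cv2.imread("pics/scene1.png")[110:290,250:450];b=cv2.imread("pics/top1.png")[80:260,200:400]
cv2.imwrite("pics/p1.png",cv2.resize(np.hstack([a,b]),None,fx=2,fy=2))
s=r.read_state();print(s["ee_pos"],s["contact_force"])
E
```

```text
[0.5880282  0.03297958 0.20435108] [-0.50318537 -0.28138968 -1.27095556]
```

View pics/p1.png

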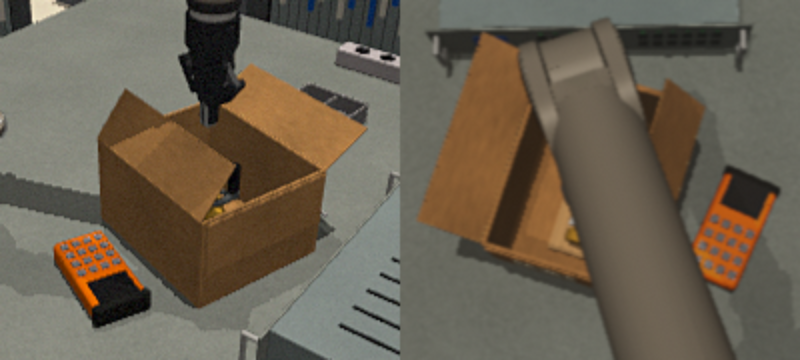

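The view shows the left flap folded well out over the +y side; the right flap (crop 110-235, 90-220) is still raised inward. Right flap next.

>>> carry_out --series '[[[0,0,0],[0,0,0],0],[[0,0,0],[-35,0,0],0],[[0,0,0],[-55,0,-3],0],[[0,0,0],[-71,0,-9],0],[[0,0,0],[-88,0,-16],0],[[0,0,0],[-108,0,-18],0],[[0,0,0],[-125,0,-16],0],[[0,0,0],[-142,0,-9],0]]'

```text
time_s: 7.0
ee_pos: [0.5517, -0.0916, 0.218]
tool_rot: [[0.285, 0.958, 0.004], [0.958, -0.285, 0.001], [0.002, 0.004, -1.0]]
contact_force: [0.3, 0.9, -0.3]
grip_width: -0.0001
grasp_force: 0.4
```

>>> carry_out --series '[[[0,0,0],[-13,0,11],0],[[0,0,0],[-20,0,18],0],[[0,0,0],[-27,0,25],0],[[0,0,0],[-27,0,25],0],[[0,0,0],[-20,0,0],0],[[0,0,0],[5,0,-60],40],[[0,0,0],[40,0,-110],40],[[0,0,0],[70,0,-150],40]]'

```text
time_s: 7.8
ee_pos: [0.5662, -0.0392, 0.3475]
tool_rot: [[0.288, 0.958, 0.001], [0.958, -0.288, -0.0], [-0.0, 0.001, -1.0]]
contact_force: [1.1, 0.4, -0.4]
grip_width: 0.0397
grasp_force: 0.0
```

>>> carry_out --series '[[[0,0,0],[-45,0,-10],40],[[0,0,0],[-90,0,-20],40],[[0,0,0],[-135,0,-20],40],[[0,0,0],[-180,0,-20],40],[[0,0,0],[-220,0,-20],40],[[0,0,0],[-250,0,-20],40],[[0,0,0],[-250,0,-20],40],[[0,0,0],[-250,0,-20],40]]'

```text
time_s: 8.6
ee_pos: [0.4943, -0.2794, 0.3653]
tool_rot: [[0.288, 0.958, 0.0], [0.958, -0.288, 0.001], [0.001, -0.0, -1.0]]
contact_force: [0.6, 0.5, -0.2]
grip_width: 0.04
grasp_force: 0.0
```

```bash
python3 - <<'E'
from h import *
for c in("scene","top"):
    cv2.imwrite(f"pics/{c}2.png",optics.snapshot(c)[:,:,::-1])
    for t in("handle","wheel","handle_grip"):
        print(c,t,[(np.round(d["position"],4).tolist(),round(d["conf"],2)) for d in optics.boxes_of(t,c)[:2]])
    d=optics.cut_out("handle",c)
    for k in d[:1]:
        v,u=np.nonzero(k["pixels"]); print(k["conf"],u.size,u.mean(),v.mean(),u.min(),u.max(),v.min(),v.max()); np.save(f"hm_{c}.npy",k["pixels"])
x,y,yaw=.5901,.0461,-.292
a=cv2.imread("pics/scene2.png");b=cv2.imread("pics/top2.png")
for im,c in((a,"scene"),(b,"top")):
    for s,an in((1,2.6),(-1,2.6)):
        cv2.polylines(im,[np.round(proj(W(flap(s,an),x,y,yaw),c)).astype(int)],True,(0,255,0) if c=="scene" else (255,0,0))
    for z in(.1505,): cv2.polylines(im,[np.round(proj(W([[.045*np.cos(.4)+.009*np.cos(t),.045*np.sin(.4)+.009*np.sin(t),z] for t in np.arange(0,6.3,.5)],x,y,yaw),c)*8).astype(int)],True,(255,0,255),1,0,3)
cv2.imwrite("pics/p2.png",cv2.resize(np.hstack([a[110:290,260:420],b[80:260,220:380]]),None,fx=2.5,fy=2.5,interpolation=cv2.INTER_CUBIC))
E
```

```text
scene handle [([0.6371, 0.0454, 0.1291], 0.63)]
scene wheel [([0.6, 0.0447, 0.1017], 0.92)]
scene handle_grip [([0.5605, -0.1116, 0.1786], 0.74), ([0.3572, -0.4812, 0.002], 0.72)]
top handle [([0.6298, 0.0501, 0.1451], 0.5)]
top wheel [([0.5871, 0.0435, 0.1002], 0.64)]
top handle_grip [([0.5866, 0.0431, 0.0992], 0.7)]
0.62 43 294.48837209302326 153.09302325581396 292 297 149 157
```

View pics/p2.png

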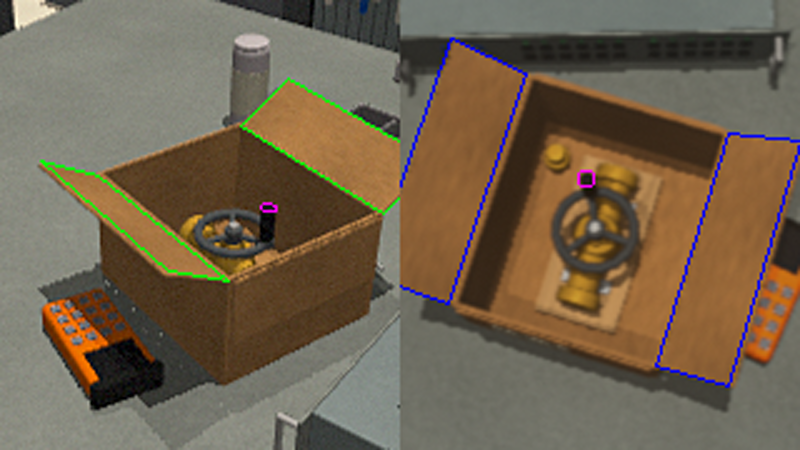

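Both flaps match the model at about 2.6 rad (outlines lie on them), and the magenta handle circle falls on the handle top at crop (587,178). Now I approach the handle.

>>> carry_out --series '[[[0,0,0],[45,5,0],40],[[0,0,0],[90,10,0],40],[[0,0,0],[135,15,0],40],[[0,0,0],[180,20,0],40],[[0,0,0],[225,25,10],40],[[0,0,0],[270,30,30],40],[[0,0,0],[315,35,60],40],[[0,0,0],[357,39,90],40]]'

```text
time_s: 9.9
ee_pos: [0.6332, 0.0481, 0.2786]
tool_rot: [[0.288, 0.958, 0.002], [0.958, -0.288, -0.0], [0.0, 0.002, -1.0]]
contact_force: [0.2, -0.4, -0.7]
grip_width: 0.0397
grasp_force: 0.0
```

>>> carry_out --series '[[[0,0,0],[0,0,30],40],[[0,0,0],[0,0,60],40],[[0,0,0],[0,0,80],40],[[0,0,0],[0,0,90],40],[[0,0,0],[0,0,100],40],[[0,0,0],[0,0,105],40],[[0,0,0],[0,0,105],40],[[0,0,0],[0,0,105],40]]'

```text
time_s: 10.7
ee_pos: [0.6329, 0.0464, 0.1748]
tool_rot: [[0.288, 0.958, 0.002], [0.958, -0.288, 0.0], [0.001, 0.002, -1.0]]
contact_force: [0.1, 0.7, -0.1]
grip_width: 0.0402
grasp_force: 0.0
```

>>> carry_out --series '[[[0,0,0],[5,1,5],40],[[0,0,0],[5,1,15],40],[[0,0,0],[5,1,27],40],[[0,0,0],[5,1,38],40],[[0,0,0],[5,1,48],40],[[0,0,0],[5,1,56],40],[[0,0,0],[5,1,60],40],[[0,0,0],[5,1,60],40]]'

```text
time_s: 11.5
ee_pos: [0.6343, 0.0507, 0.113]
tool_rot: [[0.288, 0.958, -0.001], [0.958, -0.288, -0.0], [-0.001, -0.001, -1.0]]
contact_force: [0.1, 0.4, 0.1]
grip_width: 0.04
grasp_force: 0.0
```

```bash
python3 - <<'E'
from h import *
cv2.imwrite("pics/top3.png",optics.snapshot("top")[:,:,::-1])
a=optics.snapshot("scene")[:,:,::-1];cv2.imwrite("pics/p3.png",cv2.resize(a[120:270,270:430],None,fx=4,fy=4,interpolation=cv2.INTER_CUBIC))
s=r.read_state();print(s["ee_pos"],s["contact_force"],s["joint_vel"].round(3) if hasattr(s["joint_vel"],"round") else s["joint_vel"])
E
```

```text
[0.63496805 0.05091392 0.11412336] [-0.0227259  -0.02717704 -0.07961979] [-0.    -0.006 -0.003 -0.005  0.003  0.001 -0.001]
```

View pics/p3.png

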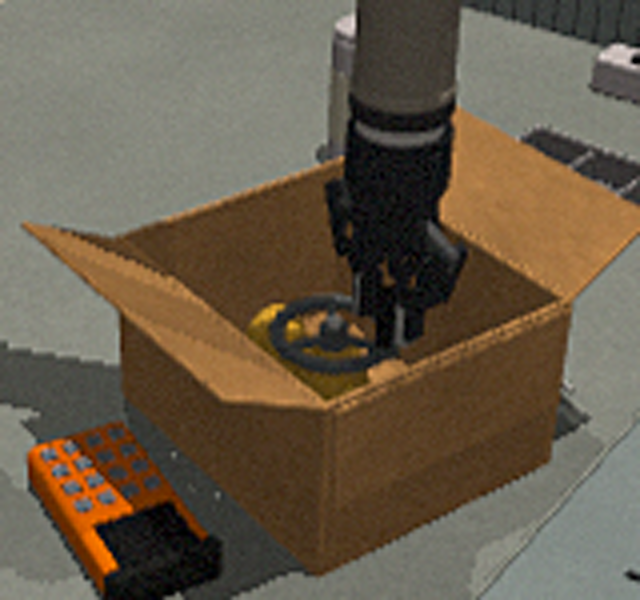

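The view shows the handle between the two fingers at crop (385,320). I close on it.

>>> carry_out --series '[[[0,0,0],[0,0,0],5],[[0,0,0],[0,0,0],5],[[0,0,0],[0,0,0],5],[[0,0,0],[0,0,0],5],[[0,0,0],[0,0,0],5],[[0,0,0],[0,0,0],5],[[0,0,0],[0,0,0],5],[[0,0,0],[0,0,0],5]]' --squeeze 50

```text
time_s: 12.4
ee_pos: [0.6348, 0.051, 0.1146]
tool_rot: [[0.288, 0.958, 0.0], [0.958, -0.288, -0.0], [-0.0, 0.0, -1.0]]
contact_force: [-2.1, 0.4, 5.7]
grip_width: 0.0168
grasp_force: 49.1
```

```bash
python3 - <<'E'
from h import *
s=r.read_state();print(s["time_s"],s["ee_pos"],s["contact_force"],s["moment"],s["grip_width"],s["grasp_force"])
# handle pos vs nominal centre
c=np.array([.5901,.0461]);d=np.array(s["ee_pos"][:2])-c;print(np.hypot(*d),np.arctan2(d[1],d[0])+.292+np.pi)
E
```

```text
12.4 [0.63479054 0.0509793  0.11457781] [-2.08357886  0.3565109   5.66707761] [-0.00622413  0.51134675  0.02867933] 0.016772099981805105 49.135299059562385
0.044956115984350384 3.5423416922272573
```

```bash
cat >> h.py <<'E'
def arc(p0,steps,R=45.):
    return [[int(round(R*(np.sin(p)-np.sin(p0)))),int(round(R*(np.cos(p)-np.cos(p0))))] for p in p0+np.cumsum(steps)]
def st():
    s=r.read_state(); R=np.array(s["tool_rot"]); d=(np.array(s["ee_pos"])[:2]-[.5901,.0461])
    c,n=np.cos(-.292),np.sin(-.292); q=np.array([c*d[0]+n*d[1],-n*d[0]+c*d[1]])*1000
    f=R.T@np.array(s["contact_force"])
    print("t",round(s["time_s"],2),"carton mm",q.round(1),"R",np.hypot(*q).round(1),"phi",np.arctan2(q[1],q[0]).round(3),"z",round(s["ee_pos"][2],4),"f_tool",f.round(1),"grip",round(s["grip_width"]*1000,1),round(s["grasp_force"]))
E
python3 - <<'E'
from h import *
st()
print(arc(.4,[-.15,-.3,-.3,-.35,-.35,-.35,-.3,-.2]), .4-2.3)
E
```

```text
t 12.4 carton mm [41.4 17.5] R 45.0 phi 0.401 z 0.1146 f_tool [-0.3 -2.1 -5.7] grip 16.8 49
[[-6, 2], [-20, 3], [-33, 1], [-47, -7], [-57, -19], [-62, -34], [-62, -47], [-60, -56]] -1.9
```

>>> carry_out --series '[[[0,0,0],[-6,2,0],5],[[0,0,0],[-20,3,0],5],[[0,0,0],[-33,1,0],5],[[0,0,0],[-47,-7,0],5],[[0,0,0],[-57,-19,0],5],[[0,0,0],[-62,-34,0],5],[[0,0,0],[-62,-47,0],5],[[0,0,0],[-60,-56,0],5]]'

```text
time_s: 13.2
ee_pos: [0.5637, 0.0081, 0.1146]
tool_rot: [[0.289, 0.957, 0.002], [0.957, -0.289, -0.002], [-0.001, 0.003, -1.0]]
contact_force: [3.4, 0.5, 3.5]
grip_width: 0.0166
grasp_force: 49.5
```

```bash
python3 - <<'E'
from h import *
st()
print(arc(-1.9,[-.2,-.2,-.2,-.15,-.1,-.1,0,0]), -1.9-.95)
E
```

```text
t 13.2 carton mm [-14.4 -44. ] R 46.3 phi -1.886 z 0.1146 f_tool [ 1.4  3.2 -3.5] grip 16.6 50
[[4, -8], [9, -15], [16, -22], [21, -25], [25, -27], [30, -29], [30, -29], [30, -29]] -2.8499999999999996
```

>>> carry_out --series '[[[0,0,0],[4,-8,0],5],[[0,0,0],[9,-15,0],5],[[0,0,0],[16,-22,0],5],[[0,0,0],[21,-25,0],5],[[0,0,0],[25,-27,0],5],[[0,0,0],[30,-29,0],5],[[0,0,0],[30,-29,0],5],[[0,0,0],[30,-29,0],5]]'

```text
time_s: 14.0
ee_pos: [0.5451, 0.0456, 0.1145]
tool_rot: [[0.288, 0.958, 0.002], [0.958, -0.288, -0.002], [-0.001, 0.002, -1.0]]
contact_force: [1.2, -1.2, 6.8]
grip_width: 0.0165
grasp_force: 49.8
```

```bash
python3 - <<'E'
from h import *
st()
print(arc(-2.85,[-.05]*8))
E
```

```text
t 14.0 carton mm [-42.9 -13.4] R 45.0 phi -2.839 z 0.1145 f_tool [-0.8  1.5 -6.8] grip 16.5 50
[[2, -1], [4, -1], [7, -1], [9, -2], [11, -2], [13, -2], [16, -2], [18, -2]]
```

>>> carry_out --series '[[[0,0,0],[4,-1,0],5],[[0,0,0],[8,-2,0],5],[[0,0,0],[11,-2,0],5],[[0,0,0],[13,-2,0],5],[[0,0,0],[14,-2,0],5],[[0,0,0],[15,-2,0],5],[[0,0,0],[15,-2,0],5],[[0,0,0],[15,-2,0],5]]'

```text
time_s: 14.8
ee_pos: [0.547, 0.0577, 0.1145]
tool_rot: [[0.29, 0.957, -0.0], [0.957, -0.29, -0.006], [-0.006, 0.001, -1.0]]
contact_force: [0.1, -5.5, 9.9]
grip_width: 0.0166
grasp_force: 50.1
```

```bash
python3 - <<'E'
from h import *
st()
E
```

```text
t 14.8 carton mm [-44.6  -1.3] R 44.6 phi -3.112 z 0.1145 f_tool [-5.3  1.7 -9.9] grip 16.6 50
```

>>> carry_out --series '[[[0,0,0],[1,0,0],5],[[0,0,0],[2,0,0],5],[[0,0,0],[3,0,0],5],[[0,0,0],[3,0,0],5],[[0,0,0],[3,0,0],5],[[0,0,0],[3,0,0],5],[[0,0,0],[3,0,0],5],[[0,0,0],[3,0,0],5]]'

```text
time_s: 15.6
ee_pos: [0.5471, 0.0578, 0.1144]
tool_rot: [[0.291, 0.957, -0.003], [0.957, -0.291, -0.01], [-0.01, 0.0, -1.0]]
contact_force: [-0.8, -9.7, 12.7]
grip_width: 0.0168
grasp_force: 50.4
```

```bash
python3 - <<'E'
from h import *
st()
E
```

```text
t 15.6 carton mm [-44.6  -1.2] R 44.6 phi -3.114 z 0.1144 f_tool [ -9.7   2.1 -12.6] grip 16.8 50
```

The stop is firm: 3 mm more command gave 0.1 mm motion with force rising to 10 N. Stop is at yc ≈ -1.2 mm, xc ≈ -44.6. Next, the table for two turns back.

```bash
python3 - <<'E'
from h import *
import json
cx,cy,R=.2,-.8,45.
base=np.array([5.5,-45.6]); th=0
for steps in([.1,.2,.3]+[.35]*5,[.35]*8,[.35]*8,[.35]*8,[.35,.35,.3,.2,.1,.05,0,0]):
    rows=[]
    for s in steps:
        th+=s; p=np.array([cy+R*np.sin(np.pi+th),cx+R*np.cos(np.pi+th)]); rows.append([[0,0,0],[*map(int,np.round(p-base)),0],5])
    print(round(th,2),json.dumps(rows)); base=base+np.array(rows[-1][1][:2])
E
```

```text
2.35 [[[0, 0, 0], [-11, 1, 0], 5], [[0, 0, 0], [-20, 3, 0], 5], [[0, 0, 0], [-32, 9, 0], 5], [[0, 0, 0], [-43, 20, 0], 5], [[0, 0, 0], [-50, 34, 0], 5], [[0, 0, 0], [-51, 49, 0], 5], [[0, 0, 0], [-47, 65, 0], 5], [[0, 0, 0], [-38, 77, 0], 5]]
5.15 [[[0, 0, 0], [12, 9, 0], 5], [[0, 0, 0], [28, 14, 0], 5], [[0, 0, 0], [43, 12, 0], 5], [[0, 0, 0], [57, 6, 0], 5], [[0, 0, 0], [69, -5, 0], 5], [[0, 0, 0], [75, -20, 0], 5], [[0, 0, 0], [77, -35, 0], 5], [[0, 0, 0], [72, -50, 0], 5]]
7.95 [[[0, 0, 0], [-9, -13, 0], 5], [[0, 0, 0], [-21, -22, 0], 5], [[0, 0, 0], [-37, -26, 0], 5], [[0, 0, 0], [-52, -25, 0], 5], [[0, 0, 0], [-66, -18, 0], 5], [[0, 0, 0], [-77, -7, 0], 5], [[0, 0, 0], [-84, 7, 0], 5], [[0, 0, 0], [-85, 23, 0], 5]]
10.75 [[[0, 0, 0], [4, 15, 0], 5], [[0, 0, 0], [13, 28, 0], 5], [[0, 0, 0], [26, 37, 0], 5], [[0, 0, 0], [41, 41, 0], 5], [[0, 0, 0], [57, 39, 0], 5], [[0, 0, 0], [71, 32, 0], 5], [[0, 0, 0], [82, 21, 0], 5], [[0, 0, 0], [88, 7, 0], 5]]
12.1 [[[0, 0, 0], [1, -16, 0], 5], [[0, 0, 0], [-3, -31, 0], 5], [[0, 0, 0], [-11, -42, 0], 5], [[0, 0, 0], [-17, -48, 0], 5], [[0, 0, 0], [-21, -50, 0], 5], [[0, 0, 0], [-23, -51, 0], 5], [[0, 0, 0], [-23, -51, 0], 5], [[0, 0, 0], [-23, -51, 0], 5]]
```

>>> carry_out --series '[[[0,0,0],[-11,1,0],5],[[0,0,0],[-20,3,0],5],[[0,0,0],[-32,9,0],5],[[0,0,0],[-43,20,0],5],[[0,0,0],[-50,34,0],5],[[0,0,0],[-51,49,0],5],[[0,0,0],[-47,65,0],5],[[0,0,0],[-38,77,0],5]]'

```text
time_s: 16.4
ee_pos: [0.6096, 0.0039, 0.1145]
tool_rot: [[0.29, 0.957, -0.004], [0.957, -0.29, -0.003], [-0.004, -0.003, -1.0]]
contact_force: [-3.7, -0.6, 12.3]
grip_width: 0.0165
grasp_force: 50.3
```

```bash
python3 - <<'E'
from h import *
st()
E
```

```text
t 16.4 carton mm [ 30.8 -34.8] R 46.5 phi -0.847 z 0.1145 f_tool [ -1.7  -3.4 -12.3] grip 16.5 50
```

>>> carry_out --series '[[[0,0,0],[12,9,0],5],[[0,0,0],[28,14,0],5],[[0,0,0],[43,12,0],5],[[0,0,0],[57,6,0],5],[[0,0,0],[69,-5,0],5],[[0,0,0],[75,-20,0],5],[[0,0,0],[77,-35,0],5],[[0,0,0],[72,-50,0],5]]'

```text
time_s: 17.2
ee_pos: [0.5841, 0.0892, 0.1145]
tool_rot: [[0.287, 0.958, 0.003], [0.958, -0.287, -0.001], [-0.0, 0.003, -1.0]]
contact_force: [2.9, -0.9, 6.5]
grip_width: 0.0166
grasp_force: 49.6
```

>>> carry_out --series '[[[0,0,0],[-9,-13,-1],5],[[0,0,0],[-21,-22,-1],5],[[0,0,0],[-37,-26,-2],5],[[0,0,0],[-52,-25,-2],5],[[0,0,0],[-66,-18,-2],5],[[0,0,0],[-77,-7,-2],5],[[0,0,0],[-84,7,-2],5],[[0,0,0],[-85,23,-2],5]]'

```text
time_s: 18.0
ee_pos: [0.5783, 0.001, 0.1146]
tool_rot: [[0.288, 0.958, -0.006], [0.958, -0.288, -0.0], [-0.002, -0.006, -1.0]]
contact_force: [-2.8, 4.6, 1.4]
grip_width: 0.0168
grasp_force: 50.8
```

```bash
python3 - <<'E'
from h import *
st()
E
```

```text
t 18.0 carton mm [  1.7 -46.6] R 46.7 phi -1.534 z 0.1146 f_tool [ 3.6 -4.  -1.4] grip 16.8 51
```

>>> carry_out --series '[[[0,0,0],[4,15,0],5],[[0,0,0],[13,28,0],5],[[0,0,0],[26,37,0],5],[[0,0,0],[41,41,0],5],[[0,0,0],[57,39,0],5],[[0,0,0],[71,32,0],5],[[0,0,0],[82,21,0],5],[[0,0,0],[88,7,0],5]]'

```text
time_s: 18.8
ee_pos: [0.6114, 0.0844, 0.1147]
tool_rot: [[0.286, 0.958, -0.002], [0.958, -0.286, -0.001], [-0.002, -0.002, -1.0]]
contact_force: [0.6, -4.5, -3.9]
grip_width: 0.0167
grasp_force: 50.0
```

>>> carry_out --series '[[[0,0,0],[1,-16,0],5],[[0,0,0],[-3,-31,0],5],[[0,0,0],[-11,-42,0],5],[[0,0,0],[-17,-48,0],5],[[0,0,0],[-21,-50,0],5],[[0,0,0],[-23,-51,0],5],[[0,0,0],[-23,-51,0],5],[[0,0,0],[-23,-51,0],5]]'

```text
time_s: 19.6
ee_pos: [0.5568, 0.075, 0.1148]
tool_rot: [[0.288, 0.958, 0.0], [0.958, -0.288, -0.002], [-0.001, 0.001, -1.0]]
contact_force: [5.7, -4.3, -9.5]
grip_width: 0.0168
grasp_force: 49.5
```

```bash
python3 - <<'E'
from h import *
st()
E
```

```text
t 19.6 carton mm [-40.2  18.1] R 44.1 phi 2.718 z 0.1148 f_tool [-2.5  6.7  9.5] grip 16.8 49
```

>>> carry_out --series '[[[0,0,0],[-5,-2,1],5],[[0,0,0],[-10,-3,1],5],[[0,0,0],[-14,-4,1],5],[[0,0,0],[-17,-5,1],5],[[0,0,0],[-19,-5,1],5],[[0,0,0],[-19,-5,1],5],[[0,0,0],[-19,-5,1],5],[[0,0,0],[-19,-5,1],5]]'

```text
time_s: 20.4
ee_pos: [0.5479, 0.0604, 0.1147]
tool_rot: [[0.287, 0.958, 0.004], [0.958, -0.287, 0.001], [0.002, 0.003, -1.0]]
contact_force: [6.9, -1.0, -8.5]
grip_width: 0.0164
grasp_force: 49.7
```

```bash
python3 - <<'E'
from h import *
st()
E
```

```text
t 20.4 carton mm [-44.5   1.6] R 44.5 phi 3.106 z 0.1147 f_tool [1.  6.9 8.5] grip 16.4 50
```

>>> carry_out --series '[[[0,0,0],[-1,1,1],5],[[0,0,0],[-2,1,1],5],[[0,0,0],[-3,1,1],5],[[0,0,0],[-3,1,1],5],[[0,0,0],[-3,1,1],5],[[0,0,0],[-3,1,1],5],[[0,0,0],[-3,1,1],5],[[0,0,0],[-3,1,1],5]]'

```text
time_s: 21.2
ee_pos: [0.5471, 0.0573, 0.1145]
tool_rot: [[0.287, 0.958, -0.0], [0.958, -0.287, 0.001], [0.001, -0.001, -1.0]]
contact_force: [-0.8, 3.6, 5.8]
grip_width: 0.0167
grasp_force: 51.1
```

```bash
python3 - <<'E'
from h import *
st()
E
```

```text
t 21.2 carton mm [-44.4  -1.6] R 44.5 phi -3.105 z 0.1145 f_tool [ 3.3 -1.9 -5.8] grip 16.7 51
```

```bash
python3 - <<'E'
from h import *
a=optics.snapshot("scene")[:,:,::-1];b=optics.snapshot("top")[:,:,::-1]
cv2.imwrite("pics/p4.png",cv2.resize(np.hstack([a[110:290,260:420],b[80:260,220:380]]),None,fx=2.5,fy=2.5,interpolation=cv2.INTER_CUBIC)); st()
E
```

```text
t 21.3 carton mm [-44.5  -1.6] R 44.5 phi -3.105 z 0.1145 f_tool [ 2.3 -1.8 -6.7] grip 16.6 51
```

View pics/p4.png

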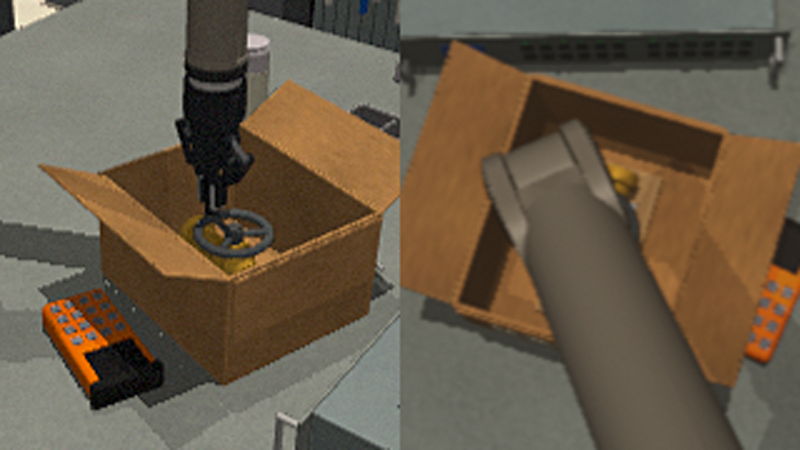

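The gripper holds the handle on the wheel's -x side (crop 210,205), both flaps are out, and the tester is where it was. Handing in.

```bash
python3 -c "
from workcell import order
print(order.hand_in())"
```

```text
the job is handed in; nothing more can be done
None
```

Job handed in at 21.3 s: both flaps are folded out to about 2.6 rad, and the wheel was closed to its stop, then backed off two full turns (within about 0.02 rad by measured position) with the handle still gripped.

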